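# Park the tall solvent bottle in its bay and bolt it in

### The job

The tall square solvent bottle is full and its cap is loose: without lifting or tipping it, push it low down so that it slides upright along the bench into the open bay until it has pressed the buffer pad at the far end fully home. Push gently: never more than 25 newtons on the bottle. Once it is home, slide the bolt fully across the mouth behind it, and leave the other things on the bench where they are.

Things in the scene. Friction and masses are not known exactly. Their poses are not given: they have to be found in the camera images.
- bottle_mid (a point): Tall square white plastic bottle, grey cap: 62 x 62 mm in plan, straight sides to 168 mm, 220 mm tall with cap, 0.35 to 0.63 kg. This point is on its axis 110 mm above the bench; x and y axes square to its sides, z up. Pushed within 30 mm of the bench it slides, high up it topples. A side pushed at two points turns to lie square against them.
- dock: Aluminium bay fixed on the bench, no floor or roof. Origin on the bench at the middle of its mouth; x points into the bay, y to the bolt's side. Two rails 25 mm high run from x = 0 to 140 mm, 72 mm apart inside, 6 mm thick. Flared lead-in plates, as high, from x = -45 mm to 0, open to about 110 mm. Bolt keeper block 72 mm high at x = -38 to -6, y = 59 to 89 mm.
- pad (a joint): Travel of the black buffer pad on the end stop between the rails, in m: 0 to 0.005 at the start, 0.015 fully home at a hard stop. 2.5 N of friction; stays where left. The end stop's place along the rails differs each time and is not measured: with the bottle home, its trailing face is somewhere from x = -12 to 4 mm in the bay's frame. Find it by feel.
- bolt (a joint): Travel of the steel bolt in m: 0 to 0.006 at the start (mouth open), 0.075 fully across, at a stop. It moves along the bay's -y, resists with about 2.5 N and stays where left. The bar is 12 mm thick, 53 mm above the bench, at x = -28 to -16 mm in the bay's frame, so it passes only behind a bottle that is well in.
- bolt_knob (a point): On the axis of the bolt's upright steel knob, 80 mm above the bench: a post 16 mm across on the bolt's outer end, rising from 45 to 95 mm above the bench. In the bay's frame it is at x = -22 mm, y = 178 mm less the bolt's travel. Push or pinch it towards the bay.
- spray_can: Bystander, to be left alone: round metal spray can, 52 mm across, 190 mm tall. Origin at its underside.
- dish_stack: Bystander, to be left alone: stack of clear culture dishes, 90 mm across, 30 mm high. Origin at its underside.
- slide_box: Bystander, to be left alone: grey slide box, 100 x 85 x 32 mm. Origin at its underside.
- jar: Bystander, to be left alone: amber jar with a black lid, 60 mm across, 70 mm tall. Origin at its underside.
- objective: Bystander, to be left alone: steel microscope objective standing on end, 34 mm across, 50 mm tall. Origin at its underside.
- screwdriver: Bystander, to be left alone: screwdriver lying on the bench. Origin at its underside.
- wrench: Bystander, to be left alone: wrench lying on the bench. Origin at its underside.
Mind the look-alikes: they are no part of the job. What is shaped like the part that bears pad but blue or yellow is not meant.

How it is judged:
On the way:
1. the bottle stands in the bay with the buffer pad pressed home (within 2 mm), the bolt still drawn (value of joint pad above 0.013 m and x of bottle_mid in the frame of dock between 0.012 and 0.042 m and y of bottle_mid in the frame of dock between -0.008 and 0.008 m and angle between bottle_mid's own z axis and vertical below 0.06 rad and value of joint bolt below 0.02 m), for 0.2 s.
At the end, for the whole second after the job is handed in: The bottle stands upright (within 0.06 rad) and at rest in the bay, its axis within 8 mm of the bay's middle line, the buffer pad within 2 mm of fully home, and the bolt within 4 mm of fully across behind it (value of joint pad above 0.013 m and x of bottle_mid in the frame of dock between 0.012 and 0.042 m and y of bottle_mid in the frame of dock between -0.008 and 0.008 m and angle between bottle_mid's own z axis and vertical below 0.06 rad and value of joint bolt above 0.071 m and height (world z) of bottle_mid below 0.115 m and linear speed of bottle below 0.01 m/s); the robot touches nothing.
It fails at once if the bottle is tipped by more than 0.2 rad (angle between bottle_mid's own z axis and vertical above 0.2 rad).
It fails at once if the bottle is lifted by more than 10 mm (height (world z) of bottle_mid above 0.12 m).
It fails at once if the fingers press on the bottle with more than 25 N (contact force between the fingers and bottle above 25 N).
It fails at once if any bystander is moved by more than 30 mm (distance of any of spray_can, dish_stack, slide_box, jar, objective, screwdriver, wrench from where it was at the start of the episode above 0.03 m).
It also fails if it takes over 70 s, if anything falls off the work surface, if the arm or the gripper's body presses on something with over 40 N, if the wrist force passes 120 N, or if a joint passes its speed limit or range.

### The arm

A 7-joint arm with a two-finger parallel gripper is mounted at the origin on the work surface. World frame = base frame: x ahead of the robot, y to its left, z up, the work surface at z = 0. Lengths are in m, angles in rad, forces in N, time in s.
With the tool pointing down it reaches from about 0.4 to 0.9 m from the base axis. Payload 5.5 kg.
Tool frame: the origin (TCP) lies midway between the tips of the shut fingers; the grasp point (between the pads) lies 19 mm behind it (manip.grip_depth is the distance from the TCP to the grasp point, in m); z points along the fingers, x is the direction in which the jaws open and shut, and the axes are right-handed (so a half turn about z gives the same grasp; the last joint's range is limited). The gripper opens to 92 mm and grips with 3 to 60 N. Pads are 19 mm wide; open, the fingers measure 130 mm over their backs; the gripper's body (75 mm by 190 mm) begins 47 mm behind the grasp point.
Start: joints at [1.419, 0.501, -0.427, 1.55, 0.221, 1.138, -0.21], TCP at [0.262, -0.595, 0.194] pointing down, gripper open.
Joint ranges: [-2.88, 2.88], [-0.31, 2.03], [-1.54, 1.56], [0.2, 2.42], [-1.41, 4.55], [0.19, 2.02], [-2.57, 2.57]. Speed limits (rad/s): [2.57, 2.57, 3.14, 3.14, 3.14, 3.14, 3.14].

### API

Orientations are given as a unit quaternion [x, y, z, w].
In Python, from bench import manip, effector, viewer gives the robot as it stands. Calls block until the motion is done:
- manip.move_pose(position, orientation): joint-space move of the TCP to a pose.
- manip.servo_line(position, ori=None, vel=0.15): straight line of the TCP; ori=None keeps the orientation; vel is the mean speed in m/s.
- manip.movej(angles): joint-space move.
- effector.open_jaws() and effector.close(f_grip=None): open the fingers fully, or close them until they stop; f_grip is the grip in N (None keeps the last).
- manip.sleep(seconds).
- manip.solve_ik(position, orientation): joint angles nearest the present ones, or None.
- viewer.get_image(name): name is "scene" or "top" or "wrist"; returns the picture (420x560x3 uint8, red, green, blue); there is no depth.
- viewer.get_calibration(name): a dict with "vfov" (degrees; the focal length in pixels is half the picture's height over the tangent of half this angle, whatever the lens; pixels are square), "cx", "cy" (the principal point, pixels), "dist_coeffs" ([k1, k2, p1, p2, k3] as OpenCV has them; the pictures are not rectified), "eye" and "attitude" of the camera in the world. Camera axes: x right, y down, z forward; pixel columns grow to the right and rows downward; lengths in m; the calibration is good to about 2 mm. A picture is of the moment at which its call begins: read the wrist's pose just before it. get_calibration takes no time and is no camera call; for the wrist camera it gives the pose at the moment of the call.
A pose or a line that the arm cannot do raises manip.PlanningError and nothing moves.
- manip.hand_in(): hands the job in, once; it reports no verdict.
Readings, each from a call of its own:
- manip.current_clock(): time.
- manip.current_q(): joint angles.
- manip.current_joint_velocities(): joint speeds.
- manip.current_tau(): joint torques, N m.
- manip.current_tool_pos(): TCP position.
- manip.current_tcp_rot(): TCP orientation.
- manip.current_force(): force on the tool from outside, world axes, zero at the start.
- manip.current_wrist_torque(): the same for the moment, N m.
- manip.current_finger_gap(): finger opening in m.
Only numpy, scipy, OpenCV 4.12 (cv2) and the standard library are available. Lean on these libraries where they do the work, as an engineer would, in place of code of your own. Each camera call takes 0.05 s, during which the arm holds its last target. There are 200 camera calls.

## Working session

There is one attempt and no reset: what is moved stays moved. The work goes in short steps, each a Python script; the robot and the scene stay as the last script left them, time stands still between calls to the robot, and variables do not carry over. Pictures are saved under pics/ and viewed, about 8 in all and at most 12, crops included, and the job is handed in when it is done.

```bash
mkdir -p pics; ls
python3 - <<'E'
from bench import manip, effector, viewer
import cv2, numpy as np
ims={}
for n in("scene","top"):
    im=viewer.get_image(n); cv2.imwrite(f"pics/{n}0.png",im[:,:,::-1]); print(n,viewer.get_calibration(n))
print(manip.current_clock(),manip.current_tool_pos(),manip.current_tcp_rot(),manip.current_finger_gap())
E
```

```text
pics
scene {'vfov': 43.78494908475735, 'cx': 274.8944443484644, 'cy': 211.4235408200181, 'dist_coeffs': array([0.06024119, 0.        , 0.        , 0.        , 0.        ]), 'eye': array([ 1.32946832, -0.53716995,  0.89200344]), 'attitude': array([ 0.79882646,  0.42808684, -0.20778739, -0.36802491])}
top {'vfov': 47.37382389926428, 'cx': 281.355332427802, 'cy': 217.59368724801195, 'dist_coeffs': array([0.04881767, 0.        , 0.        , 0.        , 0.        ]), 'eye': array([ 0.27092424, -0.01063101,  1.1803405 ]), 'attitude': array([-0.6907851 ,  0.71531158, -0.07692062,  0.0723084 ])}
0.1 [ 0.26164518 -0.59427229  0.19327842] [ 8.37565571e-01 -5.46336099e-01 -7.20787528e-04 -5.11314849e-04] 0.09134040698388866
```

View pics/top0.png

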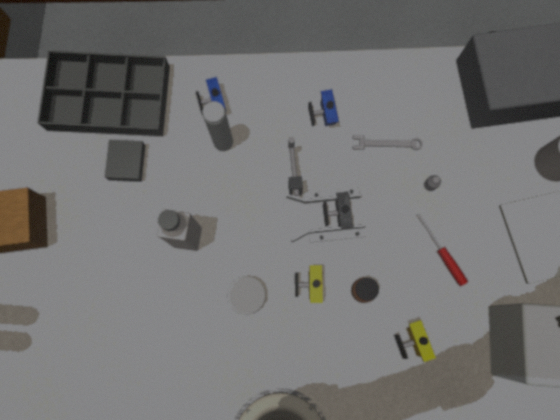

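View pics/scene0.png

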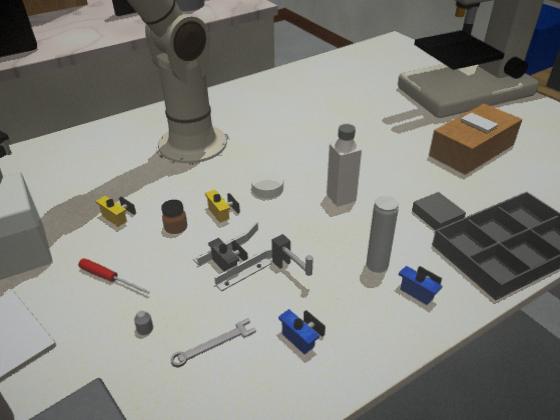

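Choices: dock with the black pad at top (325,212), not the yellow ones (300,285)/(405,345) or blue ones (203,100)/(312,113). The bottle is the square one with a grey cap at (172,222), and the round spray can is at (218,125). I'll check this in one close crop.

```bash
cat > h.py <<'E'
from bench import manip, effector, viewer
import cv2, numpy as np
from scipy.spatial.transform import Rotation as R
def ray(cal,uv):
    f=210/np.tan(np.radians(cal['vfov'])/2)
    K=np.array([[f,0,cal['cx']],[0,f,cal['cy']],[0,0,1]])
    p=cv2.undistortPoints(np.array([[uv]],float),K,cal['dist_coeffs'])[0,0]
    return np.array(cal['eye']),R.from_quat(cal['attitude']).apply([p[0],p[1],1])
def plane(cal,uv,z):
    e,d=ray(cal,uv); return e+d*(z-e[2])/d[2]
def proj(cal,P):
    f=210/np.tan(np.radians(cal['vfov'])/2)
    K=np.array([[f,0,cal['cx']],[0,f,cal['cy']],[0,0,1]])
    Ri=R.from_quat(cal['attitude']).inv()
    return cv2.projectPoints(np.array(P,float).reshape(-1,3),Ri.as_rotvec(),-Ri.apply(cal['eye']),K,cal['dist_coeffs'])[0][:,0]
E
python3 - <<'E'
from h import *
im=cv2.imread("pics/top0.png"); c=im[125:255,145:375]
c=cv2.resize(c,None,fx=3.4,fy=3.4,interpolation=cv2.INTER_CUBIC); c=cv2.convertScaleAbs(c,alpha=1.4)
cv2.imwrite("pics/crop1.png",c)
t=viewer.get_calibration("top")
for n,uv,z in [("cap",(170,219),.22),("knob",(291,142),.095),("railU",(355,191),.025),("can",(214,110),.19)]: print(n,plane(t,uv,z))
E
```

```text
cap [0.48184569 0.20696987 0.22      ]
knob [ 0.68817993 -0.05152258  0.095     ]
railU [ 0.58024278 -0.20873092  0.025     ]
can [0.73204804 0.1195872  0.19      ]
```

View pics/crop1.png

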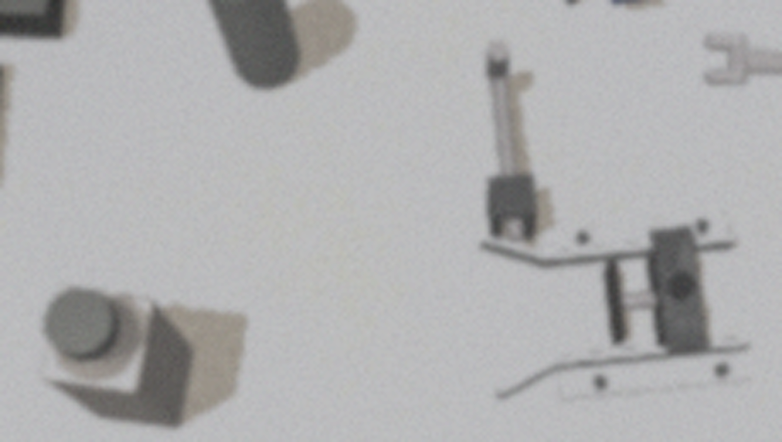

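Run:
```python
from h import *
t=viewer.get_calibration("top"); s=viewer.get_calibration("scene")
P=lambda c,z:plane(t,(c[0]/3.4+145-.35,c[1]/3.4+125-.35),z)
for n,c,z in [("kneeU",(547,262),.025),("endU",(735,243),.025),("kneeL",(563,366),.025),("endL",(748,347),.025),("flU",(483,244),.025),("flL",(500,396),.025),
 ("bc1",(155,300),.168),("bc2",(140,392),.168),("bc3",(45,380),.168),("cap",(80,322),.22),("knob",(498,46),.095),("keep1",(490,178),.072),("keep2",(533,177),.072),
 ("botbase",(182,425),0)]: print(n,P(c,z).round(4))
a=[P(c,.025)[:2] for c in((547,262),(735,243),(563,366),(748,347))]
u=(a[1]-a[0])/np.linalg.norm(a[1]-a[0]);v=(a[3]-a[2])/np.linalg.norm(a[3]-a[2]); print("dirs",np.degrees(np.arctan2([u[1],v[1]],[u[0],v[0]])),"len",np.linalg.norm(a[1]-a[0]),np.linalg.norm(a[3]-a[2]))
d=(u+v)/np.linalg.norm(u+v); n=np.array([-d[1],d[0]])
print("gap",(a[0]-a[2])@n)
D=(a[0]+a[2])/2
print("D",D)
for nme,q in [("cap",P((80,322),.22)),("bc1",P((155,300),.168)),("bc2",P((140,392),.168)),("bc3",P((45,380),.168)),("knob",P((498,46),.095)),("keep1",P((490,178),.072)),("keep2",P((533,177),.072)),("flU",P((483,244),.025))]:
    w=q[:2]-D; print(nme,(w@d).round(4),(w@n).round(4))
b=P((80,322),.22)
print("scene proj cap top",proj(s,b),"cap seen ~ (346,131)")
```

```text
kneeU [ 0.557  -0.0841  0.025 ]
endU [ 0.5666 -0.2223  0.025 ]
kneeL [ 0.4794 -0.0921  0.025 ]
endL [ 0.4888 -0.2263  0.025 ]
flU [ 0.5722 -0.0379  0.025 ]
flL [ 0.4591 -0.0458  0.025 ]
bc1 [0.5053 0.1754 0.168 ]
bc2 [0.4463 0.1845 0.168 ]
bc3 [0.4561 0.2439 0.168 ]
cap [0.4812 0.2107 0.22  ]
knob [ 0.6979 -0.0522  0.095 ]
keep1 [ 0.6081 -0.0435  0.072 ]
keep2 [ 0.6078 -0.074   0.072 ]
botbase [0.4499 0.1862 0.    ]
dirs [-86.05746809 -86.01415338] len 0.13853625439352116 0.13448885501618824
gap 0.07796172411739549
D [ 0.51823622 -0.08811139]
cap -0.3006 -0.0163
bc1 -0.2638 0.0053
bc2 -0.2769 -0.0529
bc3 -0.3355 -0.039
knob -0.0234 0.1817
keep1 -0.0383 0.0927
keep2 -0.0079 0.0903
flU -0.0464 0.0573
scene proj cap top [[345.33480081 127.22143537]] cap seen ~ (346,131)
```

```bash
cat >> h.py <<'E'
D=np.array([0.5182,-0.0881]); TH=np.radians(-86.04)
def d2w(x,y,z):
    return np.array([D[0]+x*np.cos(TH)-y*np.sin(TH),D[1]+x*np.sin(TH)+y*np.cos(TH),z])
def w2d(p):
    w=np.array(p[:2])-D; return np.array([w[0]*np.cos(TH)+w[1]*np.sin(TH),-w[0]*np.sin(TH)+w[1]*np.cos(TH)])
def ori(yaw_deg,tilt_deg,flip=1):
    "tool tilted so fingers lead along dock heading yaw; jaw axis level and square to it"
    a=TH+np.radians(yaw_deg); t=np.radians(tilt_deg)
    f=np.array([np.cos(a),np.sin(a),0]); l=np.array([-f[1],f[0],0])
    z=np.sin(t)*f-np.cos(t)*np.array([0,0,1.]); x=flip*l
    return R.from_matrix(np.c_[x,np.cross(z,x),z]).as_quat()
TILT=28
E
python3 - <<'E'
from h import *
q0=manip.current_q(); print(R.from_quat(manip.current_tcp_rot()).as_matrix().round(2))
for fl in(1,-1):
  for yaw,x,y,z in [(4,-.42,-.02,.4),(4,-.39,-.02,.15),(4,-.39,-.02,.022),(4,-.2,-.005,.022),(0,-.01,0,.022),(0,-.01,0,.3)]:
    q=manip.solve_ik(d2w(x,y,z),ori(yaw,TILT,fl)); print(fl,x,z,None if q is None else np.round(q,2))
  for y in (.26,.2,.11):
    for t in(0,): q=manip.solve_ik(d2w(-.022,y,.06),ori(0,t,fl)); print("knob",fl,y,None if q is None else np.round(q,2))
t=viewer.get_calibration("top")
for n,u in [("can",(223.5,149)),("dish",(248,295))]: p=plane(t,u,0); print(n,p,w2d(p))
E
```

```text
[[ 0.4  -0.92 -0.  ]
 [-0.92 -0.4   0.  ]
 [-0.   -0.   -1.  ]]
1 -0.42 0.4 [-0.28  0.63 -1.08  1.24  0.78  2.01 -1.08]
1 -0.39 0.15 [-0.1   1.   -1.31  1.59  1.07  1.82 -1.4 ]
1 -0.39 0.022 [-0.3   0.93 -0.85  1.64  0.95  1.44 -1.36]
1 -0.2 0.022 [ 0.09  0.86 -0.94  1.9   1.09  1.35 -1.27]
1 -0.01 0.022 [ 0.34  0.71 -0.76  2.01  1.11  1.12 -1.05]
1 -0.01 0.3 [ 0.76  0.46 -1.32  1.8   0.86  1.55 -0.68]
knob 1 0.26 [ 0.47  0.98 -0.84  1.25  0.72  1.21 -0.32]
knob 1 0.2 [ 0.57  0.91 -0.89  1.44  0.74  1.15 -0.37]
knob 1 0.11 [ 0.68  0.78 -0.92  1.7   0.71  1.03 -0.41]
-1 -0.42 0.4 [-0.28  0.63 -1.08  1.24  0.78  2.01  2.07]
-1 -0.39 0.15 [-0.1   1.   -1.31  1.59  1.07  1.82  1.74]
-1 -0.39 0.022 [-0.1   1.25 -1.31  1.64  1.28  1.79  1.63]
-1 -0.2 0.022 [ 0.27  1.16 -1.31  1.9   1.34  1.69  1.76]
-1 -0.01 0.022 [ 0.66  1.12 -1.31  2.    1.44  1.61  1.97]
-1 -0.01 0.3 [ 0.75  0.44 -1.29  1.8   0.85  1.54  2.47]
knob -1 0.26 [-0.57  1.26  1.35  1.3  -1.21  1.45 -2.4 ]
knob -1 0.2 [-0.65  1.2   1.35  1.49 -1.18  1.39 -2.31]
knob -1 0.11 [-0.68  0.91  1.13  1.74 -0.92  1.12 -2.32]
can [0.71135173 0.12084763 0.        ] [-0.19510971  0.20712051]
dish [0.3343818  0.06501396 0.        ] [-0.16544289 -0.17280528]
```

Run:
```python
from h import *
effector.close(10)
p=manip.current_tool_pos(); manip.servo_line([p[0],p[1],.42],vel=.3)
manip.move_pose(d2w(-.40,-.018,.40),ori(4,TILT))
print(manip.current_clock(),manip.current_tool_pos())
manip.servo_line(d2w(-.39,-.018,.15),vel=.25)
manip.servo_line(d2w(-.38,-.018,.022),vel=.15)
print(manip.current_clock(),w2d(manip.current_tool_pos()),manip.current_tool_pos(),manip.current_force(),manip.current_finger_gap())
cv2.imwrite("pics/s1.png",viewer.get_image("scene")[:,:,::-1])
```

```text
5.7583 [0.473382   0.30880865 0.39993182]
7.9167 [-0.38080406 -0.01761555] [0.47432817 0.29057836 0.0228162 ] [-0.35250018  0.1608883   0.5431489 ] 0.0006836598517045405
```

View pics/s1.png

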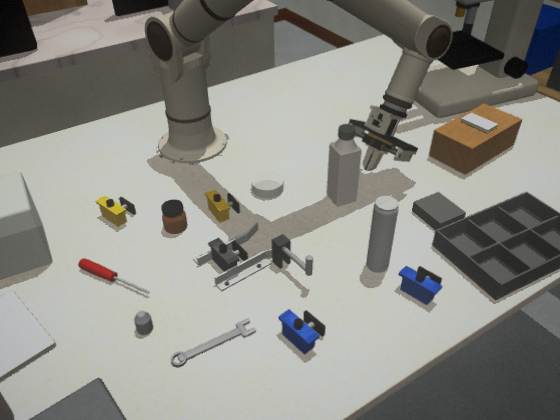

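Run:
```python
from h import *
o=ori(4,TILT)
for x in [-.35,-.335,-.32,-.305,-.28,-.24,-.2,-.16]:
    y=-.0195+(x+.381)*.066
    manip.servo_line(d2w(x,y,.022),o,vel=.05)
    f=manip.current_force(); print(x,round(manip.current_clock(),1),np.round(f,1),w2d(manip.current_tool_pos()).round(4))
cv2.imwrite("pics/t2.png",viewer.get_image("top")[:,:,::-1])
c=cv2.imread("pics/t2.png")[145:275,190:385]
cv2.imwrite("pics/t2c.png",cv2.convertScaleAbs(cv2.resize(c,None,fx=4,fy=4,interpolation=cv2.INTER_CUBIC),alpha=1.4))
```

```text
-0.35 8.7 [-0.1 -0.6  0. ] [-0.3501 -0.0174]
-0.335 9.2 [-0.   0.5 -0.7] [-0.3345 -0.0163]
-0.32 9.6 [ 0.6  0.3 -0.3] [-0.3194 -0.0153]
-0.305 10.1 [-0.8 -0.6 -0.2] [-0.3038 -0.0144]
-0.28 10.7 [ 0.5 -0.5 -0.3] [-0.2788 -0.0128]
-0.24 11.7 [-0.2 -0.2  0.2] [-0.2393 -0.0103]
-0.2 12.6 [-0.3 -0.3  0.6] [-0.1993 -0.0077]
-0.16 13.6 [ 0.4  0.2 -0. ] [-0.1593 -0.0051]
```

View pics/t2c.png

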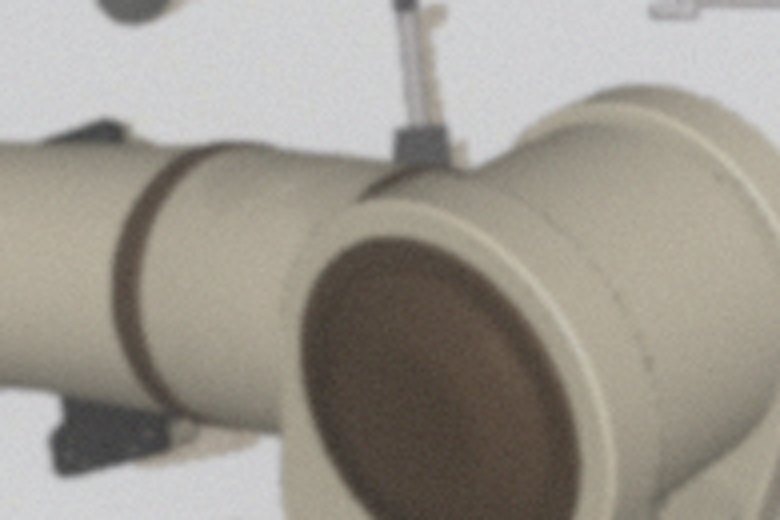

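The arm hides everything in the top view, so I'll use the scene camera.

Run:
```python
from h import *
a=viewer.get_image("scene")[:,:,::-1]; cv2.imwrite("pics/s3.png",a)
c=cv2.resize(a[90:290,180:420],None,fx=3,fy=3,interpolation=cv2.INTER_CUBIC)
cv2.imwrite("pics/s3c.png",cv2.convertScaleAbs(c,alpha=1.3))
```

```text
(no output)
```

View pics/s3c.png

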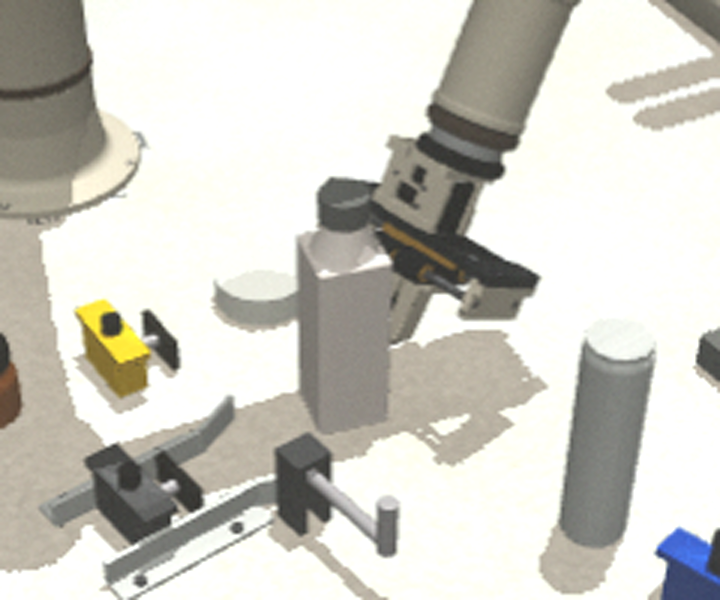

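Run:
```python
from h import *
s=viewer.get_calibration("scene")
P=lambda c,z:w2d(plane(s,(c[0]/3+180-.33,c[1]/3+90-.33),z)).round(4)
L,F,Rr=[P(c,0) for c in((302,383),(325,432),(387,418))]
print("base",L,F,Rr,"diag centre",(L+Rr)/2,"len",np.linalg.norm(L-F),np.linalg.norm(Rr-F))
L,F,Rr=[P(c,.168) for c in((300,242),(322,278),(390,262))]
print("top",L,F,Rr,(L+Rr)/2,np.linalg.norm(L-F),np.linalg.norm(Rr-F), np.degrees(np.arctan2(*(F-L)[::-1]))-90,np.degrees(np.arctan2(*(F-Rr)[::-1])))
print("knob top",P((387,502),.095),"flL",P((232,400),.025),"cap",P((347,187),.22), "keeper corner",P((305,472),.072),P((278,450),.072),P((330,455),.072))
```

```text
base [-0.1224 -0.0502] [-0.0989  0.012 ] [-0.1512  0.0307] diag centre [-0.1368  -0.00975] len 0.06649127762345976 0.05554259626628918
top [-0.1077 -0.0309] [-0.092   0.0172] [-0.1462  0.0338] [-0.12695  0.00145] 0.05059743076481256 0.05668509504270059 -18.07685486359844 -17.02841541861858
knob top [-0.0237  0.1791] flL [-0.0453 -0.046 ] cap [-0.1363 -0.0078] keeper corner [-0.0109  0.0995] [-0.0094  0.0676] [-0.0372  0.0965]
```

Run:
```python
from h import *
s=viewer.get_calibration("scene")
tp=manip.current_tool_pos(); m=R.from_quat(manip.current_tcp_rot()).as_matrix()
c=lambda p:((proj(s,p)-[180,90])*3).round(0).tolist()
print("tcp",tp,w2d(tp),c(tp)); print("x+-19",c([tp+m[:,0]*.019,tp-m[:,0]*.019]))
print("body corners",c([tp-m[:,2]*.066+m[:,0]*a+m[:,1]*b for a in(.095,-.095) for b in(.0375,-.0375)]))
for x,y in((-.12,-.005),(-.136,-.008)):
  for yaw in(4,-17):
    r=R.from_euler('z',yaw,degrees=True).as_matrix()
    q=[np.array([x,y,0])+r@[a,b,0] for a,b in((.031,-.031),(.031,.031),(-.031,.031))]
    print(x,yaw,"base",c([d2w(*k[:2],0) for k in q]),"168",c([d2w(*k[:2],.168) for k in q]),"cap",c(d2w(x,y,.22)))
print("dock checks: flare ends",c([d2w(-.045,.055,.025),d2w(-.045,-.055,.025),d2w(140e-3,.039,.025)]))
```

```text
tcp [0.50214499 0.07083925 0.02197877] [-0.15966854 -0.00504034] [[367.0, 372.0]]
x+-19 [[383.0, 383.0], [352.0, 361.0]]
body corners [[450.0, 357.0], [504.0, 356.0], [291.0, 253.0], [347.0, 255.0]]
-0.12 4 base [[280.0, 409.0], [329.0, 445.0], [382.0, 412.0]] 168 [[276.0, 249.0], [329.0, 284.0], [387.0, 252.0]] cap [[332.0, 195.0]]
-0.12 -17 base [[285.0, 397.0], [310.0, 442.0], [379.0, 424.0]] 168 [[281.0, 237.0], [309.0, 281.0], [383.0, 264.0]] cap [[332.0, 195.0]]
-0.136 4 base [[293.0, 399.0], [341.0, 435.0], [395.0, 402.0]] 168 [[290.0, 240.0], [343.0, 274.0], [401.0, 243.0]] cap [[346.0, 186.0]]
-0.136 -17 base [[297.0, 387.0], [323.0, 432.0], [391.0, 414.0]] 168 [[295.0, 229.0], [323.0, 272.0], [397.0, 254.0]] cap [[346.0, 186.0]]
dock checks: flare ends [[304.0, 465.0], [224.0, 394.0], [96.0, 559.0]]
```

Run:
```python
from h import *
a=cv2.imread("pics/s3.png"); w=viewer.get_image("wrist")[:,:,::-1]; cv2.imwrite("pics/w3.png",w)
c=cv2.resize(a[145:245,260:340],(400,500),interpolation=cv2.INTER_CUBIC)
w=cv2.resize(w,(400,300)); w=cv2.copyMakeBorder(w,0,200,0,0,cv2.BORDER_CONSTANT)
cv2.imwrite("pics/m3.png",np.hstack([c,w]))
print(w2d(manip.current_tool_pos()),manip.current_q().round(3) if hasattr(manip.current_q(),'round') else manip.current_q())
```

```text
[-0.15981452 -0.00504845] [ 0.137  0.805 -0.89   1.948  1.088  1.278 -1.217]
```

View pics/m3.png

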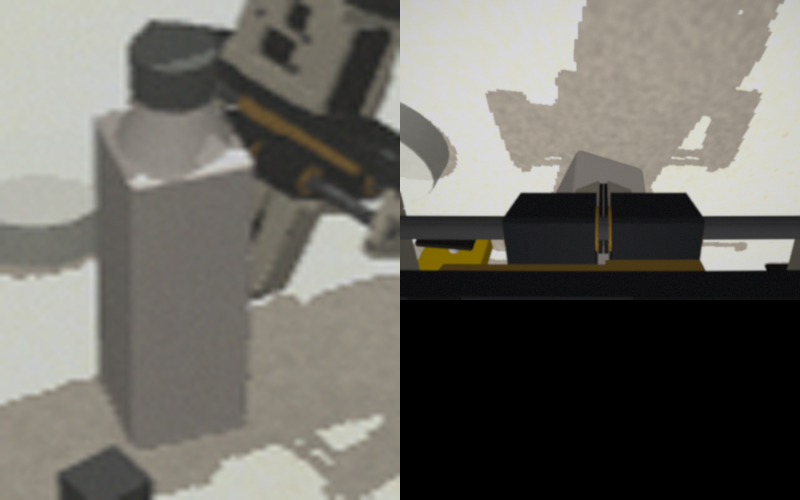

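Run:
```python
from h import *
w=viewer.get_calibration("wrist"); print(w['eye'],w2d(w['eye']),R.from_quat(w['attitude']).as_matrix().round(2),w['vfov'])
P=lambda u,z:w2d(plane(w,((u[0]-400)*1.4,u[1]*1.4),z)).round(3)
for u in((430,175),(580,151),(560,192),(643,170),(650,190)): print(u,P(u,0),P(u,.168))
m=lambda p:(proj(w,p)/1.4+[400,0]).round(0).tolist()
tp=manip.current_tool_pos(); M=R.from_quat(manip.current_tcp_rot()).as_matrix(); print("tcp",m(tp),m([tp+M[:,0]*.02,tp-M[:,0]*.02]))
print("cap if at -.12",m(d2w(-.12,-.005,.22)), "tool axes in dock", [ (w2d(tp+M[:,i])-w2d(tp)).round(2) for i in range(3)], M[2])
```

```text
[0.48035539 0.22741274 0.15365263] [-0.317373   -0.01596494] [[ 0.99  0.1   0.1 ]
 [ 0.14 -0.7  -0.7 ]
 [ 0.    0.7  -0.71]] 59.93004720164623
(430, 175) [-0.126 -0.161] [-0.335 -0.002]
(580, 151) [-0.167 -0.024] [-0.331 -0.015]
(560, 192) [-0.109 -0.043] [-0.337 -0.013]
(643, 170) [-0.147  0.032] [-0.333 -0.02 ]
(650, 190) [-0.119  0.044] [-0.336 -0.022]
tcp [[603.0, 178.0]] [[628.0, 178.0], [577.0, 178.0]]
cap if at -.12 [[595.0, 652.0]] tool axes in dock [array([-0.07,  1.  ]), array([0.88, 0.06]), array([0.47, 0.03])] [-3.43860130e-04  4.69978809e-01 -8.82677631e-01]
```

Run:
```python
from h import *
w=cv2.imread("pics/w3.png")[190:390,190:390]
cv2.imwrite("pics/w3c.png",cv2.convertScaleAbs(cv2.resize(w,(800,800),interpolation=cv2.INTER_CUBIC)[:600],alpha=1.6))
```

```text
(no output)
```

View pics/w3c.png

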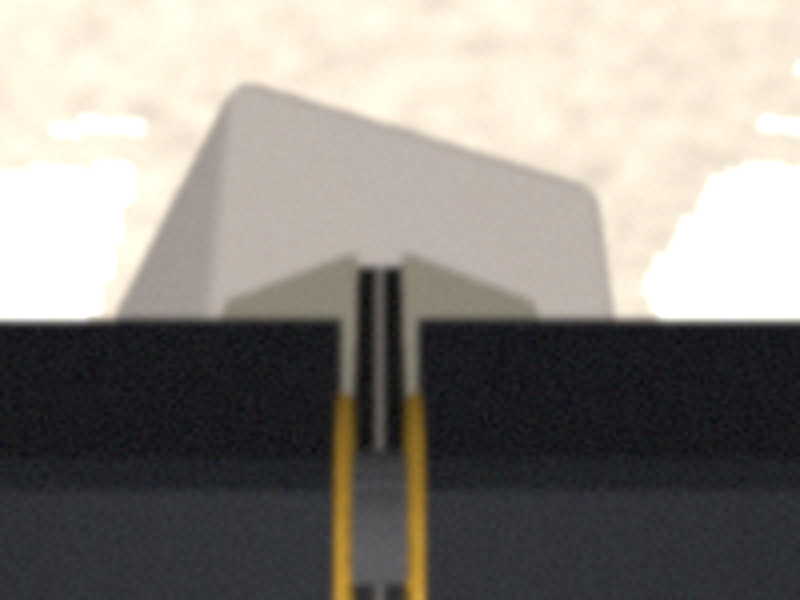

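```bash
cat >> h.py <<'E'
def trail(im=None,cal=None,name=None):
    "trailing base edge of bottle from wrist view: largest neutral-grey mid-bright blob above the gripper; returns corners, centre, yaw (dock)"
    if cal is None: cal=viewer.get_calibration("wrist"); im=viewer.get_image("wrist")[:,:,::-1]
    if name: cv2.imwrite(f"pics/{name}.png",im)
    b=cv2.GaussianBlur(im,(5,5),0).astype(int); d=b[:,:,2]-b[:,:,0]; g=b.sum(2)/3
    m=((d<TD)&(g>75)&(g<150)).astype(np.uint8); m[268:]=0; m[:,:150]=0; m[:,440:]=0
    m=cv2.morphologyEx(m,cv2.MORPH_OPEN,np.ones((5,5)))
    n,l,s,_=cv2.connectedComponentsWithStats(m); k=1+np.argmax(s[1:,4]); ys,xs=np.nonzero(l==k)
    cols=np.unique(xs); top=np.array([ys[xs==c].min() for c in cols])
    P=np.array([w2d(plane(cal,(c,t),0)) for c,t in zip(cols,top)])
    return cols,top,P
TD=15
E
python3 - <<'E'
from h import *
im=cv2.imread("pics/w3.png"); b=im.astype(int)
for y,x in((200,300),(216,255),(230,290),(225,320),(250,330),(205,200),(240,225),(240,350)): print(y,x,b[y-2:y+3,x-2:x+3].mean((0,1)).round(0))
cols,top,P=trail(im,viewer.get_calibration("wrist"))
for i in range(0,len(cols),6): print(cols[i],top[i],P[i].round(4))
E
```

```text
200 300 [141. 153. 162.]
216 255 [108. 113. 118.]
230 290 [108. 112. 118.]
225 320 [140. 152. 161.]
250 330 [107. 112. 118.]
205 200 [145. 157. 166.]
240 225 [147. 159. 168.]
240 350 [137. 149. 157.]
222 262 [-0.1169 -0.0444]
228 250 [-0.1301 -0.0399]
234 238 [-0.1423 -0.0356]
240 226 [-0.1536 -0.0316]
246 215 [-0.1634 -0.0279]
252 212 [-0.1662 -0.0244]
258 213 [-0.1656 -0.0208]
264 215 [-0.1642 -0.0172]
270 217 [-0.1628 -0.0136]
276 218 [-0.1622 -0.01  ]
282 220 [-0.1607 -0.0063]
288 222 [-0.1592 -0.0025]
294 224 [-0.1577  0.0012]
300 226 [-0.1562  0.0051]
306 228 [-0.1547  0.0089]
312 229 [-0.1541  0.0127]
318 231 [-0.1525  0.0167]
324 233 [-0.1509  0.0207]
330 235 [-0.1494  0.0247]
336 237 [-0.1478  0.0288]
342 262 [-0.1227  0.0373]
```

```bash
cat >> h.py <<'E'
TILT=40; Z0=.025
def go(x,y,yaw=0,vel=.05): manip.servo_line(d2w(x,y,Z0),ori(yaw,TILT),vel=vel)
def bottle(name=None):
    cols,top,P=trail(name=name)
    k=np.argmin(P[:,0]); best=None
    a=np.polyfit  # trailing face: points whose local slope is small
    s=np.gradient(top.astype(float)); s=cv2.GaussianBlur(s[None],(9,1),0)[0]
    ok=np.abs(s)<.8; n,l=cv2.connectedComponents(ok.astype(np.uint8)[None],connectivity=4); l=l[0]
    i=np.argmax(np.bincount(l)[1:])+1; Q=P[l==i]
    c=np.polyfit(Q[3:-3,1],Q[3:-3,0],1); yaw=-np.arctan(c[0])
    m=(Q[0]+Q[-1])/2; m[0]=np.polyval(c,m[1]); ctr=m+.031*np.array([np.cos(yaw),np.sin(yaw)])
    print("face ends",Q[0].round(4),Q[-1].round(4),"len",np.linalg.norm(Q[0]-Q[-1]).round(4),"yaw",np.degrees(yaw).round(1),"centre",ctr.round(4))
    return ctr,yaw,c
E
python3 - <<'E'
from h import *
go(-.185,-.0055,4); 
manip.servo_line(d2w(-.2,-.022,Z0),ori(0,TILT),vel=.05)
bottle("w4a")
for x in(-.165,-.157,-.15):
    go(x,-.022,vel=.03); print(x,w2d(manip.current_tool_pos()).round(4),round(manip.current_clock(),1)); bottle("w4")
E
```

```text
face ends [-0.1646 -0.026 ] [-0.1468  0.0279] len 0.0568 yaw -19.0 centre [-0.1272 -0.0091]
-0.165 [-0.1653 -0.022 ] 16.3
face ends [-0.1655 -0.0256] [-0.1482  0.0279] len 0.0562 yaw -19.6 centre [-0.1277 -0.0092]
-0.157 [-0.1567 -0.022 ] 16.8
face ends [-0.1641 -0.0266] [-0.1478  0.0277] len 0.0567 yaw -18.6 centre [-0.1272 -0.0094]
-0.15 [-0.1495 -0.022 ] 17.2
face ends [-0.158  -0.0278] [-0.144  0.027] len 0.0566 yaw -15.2 centre [-0.1218 -0.0085]
```

Run:
```python
from h import *
x=-.15
while x<-.112:
    x+=.007; go(x,-.0235,vel=.04); c,yaw,_=bottle("w5")
    f=manip.current_force(); print(round(x,3),round(manip.current_clock(),1),np.round(f,1))
    if np.degrees(yaw)>-2: break
```

```text
face ends [-0.1509 -0.03  ] [-0.1403  0.0266] len 0.0576 yaw -11.5 centre [-0.1162 -0.0079]
-0.143 17.7 [ 0.6  0.5 -0.4]
face ends [-0.1438 -0.0299] [-0.1365  0.0267] len 0.0571 yaw -8.1 centre [-0.1099 -0.006 ]
-0.136 18.0 [-1.3  0.5  0.3]
face ends [-0.1368 -0.0293] [-0.1327  0.0267] len 0.0562 yaw -5.5 centre [-0.1042 -0.0043]
-0.129 18.4 [ 0.2  0.7 -0.3]
face ends [-0.1298 -0.0293] [-0.1277  0.0274] len 0.0568 yaw -2.5 centre [-0.0983 -0.0023]
-0.122 18.8 [ 0.8  0.6 -0.2]
face ends [-0.1228 -0.0293] [-0.1238  0.0274] len 0.0568 yaw 1.5 centre [-0.0928 -0.0002]
-0.115 19.2 [-0.5  0.4 -0.6]
```

Run:
```python
from h import *
x=-.115; yc=-.0235; cy,yaw=-.0005,np.radians(1.5)
while x<-.046:
    ty=cy+np.clip(np.degrees(yaw)*2.0e-3,-.014,.014)
    if abs(ty-yc)>.003: go(x-.012,yc,vel=.08); go(x-.012,ty,vel=.08); yc=ty
    x+=.008; go(x,yc,vel=.04); f=manip.current_force()
    c,yaw,_=bottle("w6"); cy=c[1]; print(round(x,3),round(yc,4),round(manip.current_clock(),1),np.round(f,1))
    if abs(np.degrees(yaw))>12: break
```

```text
face ends [-0.1152 -0.0295] [-0.1152  0.0274] len 0.0569 yaw 0.5 centre [-0.085  -0.0008]
-0.107 0.0025 20.6 [ 0.7  0.2 -0.4]
face ends [-0.1072 -0.03  ] [-0.1072  0.0275] len 0.0575 yaw -0.2 centre [-0.0771 -0.0014]
-0.099 0.0025 21.0 [0.4 1.9 0. ]
face ends [-0.0991 -0.0297] [-0.0991  0.0272] len 0.0569 yaw -0.6 centre [-0.0688 -0.0016]
-0.091 -0.0018 22.3 [ 0.7  0.  -0.2]
face ends [-0.0922 -0.029 ] [-0.0912  0.0272] len 0.0562 yaw -0.4 centre [-0.0611 -0.0011]
-0.083 -0.0018 22.7 [ 0.7  0.6 -0.1]
face ends [-0.0829 -0.0298] [-0.0828  0.0271] len 0.0569 yaw 0.0 centre [-0.0525 -0.0013]
-0.075 -0.0018 23.1 [-0.1  1.6 -0.9]
face ends [-0.0749 -0.0298] [-0.0749  0.0271] len 0.0569 yaw -0.3 centre [-0.0448 -0.0015]
-0.067 -0.0018 23.5 [0.5 0.7 0.2]
face ends [-0.0669 -0.0298] [-0.0669  0.0271] len 0.0569 yaw -0.6 centre [-0.0363 -0.0017]
-0.059 -0.0018 23.9 [0.1 0.6 0.1]
face ends [-0.0589 -0.0292] [-0.0589  0.0271] len 0.0563 yaw 0.3 centre [-0.0283 -0.0009]
-0.051 -0.0018 24.3 [0.4 1.3 0.1]
face ends [-0.0509 -0.0292] [-0.0509  0.0271] len 0.0563 yaw 0.9 centre [-0.0202 -0.0006]
-0.043 -0.0018 24.7 [-0.8  1.8  0.4]
```

Run:
```python
from h import *
h=np.array([np.cos(TH),np.sin(TH),0])
fa=lambda: np.mean([-np.dot(manip.current_force(),h) for _ in range(5)])
x=-.043; yc=-.0018; b=[]
while x<.014:
    st=.003 if x<-.02 else .001
    x+=st; go(x,yc,vel=.03 if st>.002 else .015); F=fa(); f=manip.current_force()
    print(round(x,4),w2d(manip.current_tool_pos())[0].round(4),"F",F.round(2),"fz",f[2].round(1),round(manip.current_clock(),1))
    if F>7: break
bottle("w7")
```

```text
-0.04 -0.0399 F 1.83 fz -0.4 24.9
-0.037 -0.0368 F 2.43 fz 0.8 25.2
-0.034 -0.0337 F 1.9 fz -0.6 25.4
-0.031 -0.0307 F 2.01 fz 0.4 25.7
-0.028 -0.0276 F 1.89 fz -0.2 25.9
-0.025 -0.0246 F 1.69 fz -1.3 26.2
-0.022 -0.0217 F 1.09 fz 0.9 26.4
-0.019 -0.0187 F 2.85 fz 0.3 26.7
-0.018 -0.018 F 1.4 fz -0.0 26.9
-0.017 -0.017 F 2.36 fz -0.8 27.2
-0.016 -0.0159 F 3.02 fz -0.1 27.4
-0.015 -0.0148 F 2.77 fz 0.5 27.7
-0.014 -0.0139 F 2.08 fz 0.0 27.9
-0.013 -0.0129 F 3.5 fz 0.7 28.2
-0.012 -0.0119 F 2.22 fz 0.5 28.4
-0.011 -0.0109 F 2.27 fz -0.5 28.7
-0.01 -0.0099 F 3.07 fz -1.0 28.9
-0.009 -0.0093 F 3.9 fz 0.4 29.2
-0.008 -0.0086 F 4.09 fz 2.2 29.4
-0.007 -0.0076 F 4.86 fz 1.9 29.7
-0.006 -0.0066 F 5.63 fz 2.2 29.9
-0.005 -0.0056 F 5.03 fz 1.1 30.2
-0.004 -0.0046 F 4.39 fz 1.6 30.4
-0.003 -0.0036 F 5.75 fz 1.8 30.7
-0.002 -0.0026 F 4.44 fz 0.5 30.9
-0.001 -0.0017 F 5.26 fz 2.5 31.2
0.0 -0.0006 F 5.19 fz 2.0 31.4
0.001 0.0004 F 5.78 fz 1.5 31.7
0.002 0.0014 F 4.89 fz 1.4 31.9
0.003 0.0024 F 5.55 fz 1.1 32.2
0.004 0.0034 F 5.35 fz 1.9 32.4
0.005 0.0044 F 5.22 fz 2.1 32.7
0.006 0.005 F 5.48 fz 1.2 32.9
0.007 0.0052 F 7.42 fz 2.9 33.2
face ends [-0.0035 -0.0289] [-0.0035  0.028 ] len 0.0569 yaw -0.1 centre [ 0.0266 -0.0004]
```

Run:
```python
from h import *
h=np.array([np.cos(TH),np.sin(TH),0])
fa=lambda: np.mean([-np.dot(manip.current_force(),h) for _ in range(5)])
x=.007; yc=-.0018
while x<.012:
    x+=.0007; go(x,yc,vel=.01); F=fa(); f=manip.current_force()
    print(round(x,4),w2d(manip.current_tool_pos()).round(4),"F",F.round(2),"f",np.round(f,1),round(manip.current_clock(),1))
    if F>12: break
bottle("w8"); manip.sleep(.4)
a=viewer.get_image("scene")[:,:,::-1]; cv2.imwrite("pics/s8.png",a)
c=cv2.resize(a[100:290,180:420],None,fx=3,fy=3,interpolation=cv2.INTER_CUBIC)
cv2.imwrite("pics/s8c.png",cv2.convertScaleAbs(c,alpha=1.2))
```

```text
0.0077 [ 0.0052 -0.001 ] F 10.07 f [ 0.3 10.1  1.9] 33.5
0.0084 [ 0.0053 -0.0009] F 10.52 f [-1.2 10.5  3.5] 33.7
0.0091 [ 0.0054 -0.0009] F 11.8 f [-2.2 11.7  4.2] 34.0
0.0098 [ 0.0055 -0.0008] F 13.62 f [-2.8 13.5  5. ] 34.2
face ends [-0.0034 -0.0286] [-0.0035  0.0282] len 0.0568 yaw 0.1 centre [ 0.0266 -0.0001]
```

View pics/s8c.png

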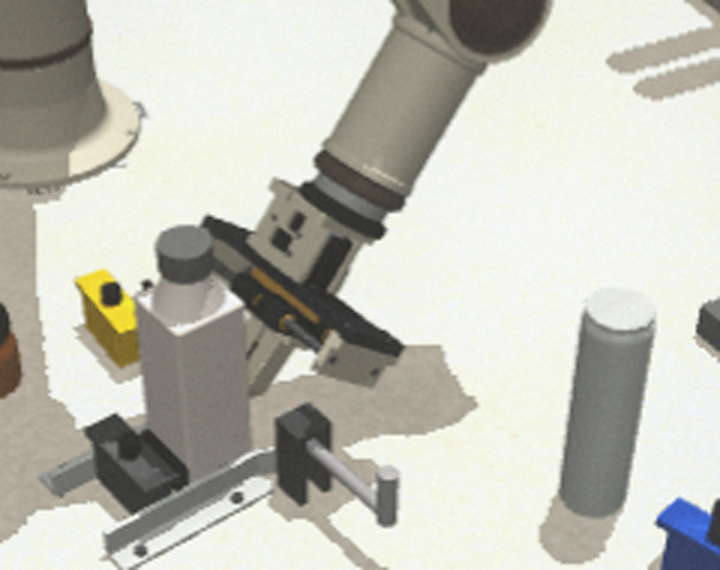

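Run:
```python
from h import *
go(-.04,-.001,vel=.05); go(-.14,-.001,vel=.15)
manip.servo_line(d2w(-.16,0,.36),vel=.3)
for fl in(1,-1):
  for y,z in((.23,.33),(.225,.06),(.115,.06)):
    q=manip.solve_ik(d2w(-.0225,y,z),ori(-90,0,fl)); print(fl,y,z,None if q is None else np.round(q,2))
print(manip.current_clock(),manip.current_q())
c=viewer.get_image("top")[:,:,::-1]; cv2.imwrite("pics/t9.png",c)
```

```text
1 0.23 0.33 [ 0.4   0.67 -0.71  1.06  0.42  1.55 -1.71]
1 0.225 0.06 [ 0.44  0.87 -0.69  1.37  0.58  1.11 -1.84]
1 0.115 0.06 [ 0.54  0.7  -0.7   1.69  0.53  0.95 -1.86]
-1 0.23 0.33 [ 0.58  0.84 -1.22  1.05  0.78  1.68  1.26]
-1 0.225 0.06 [ 0.63  1.06 -1.11  1.36  0.95  1.29  1.11]
-1 0.115 0.06 [ 0.79  0.92 -1.14  1.68  0.91  1.16  1.03]
37.9667 [ 0.09404633  0.4573159  -0.98219085  1.61599163  0.82665879  1.8343951
 -0.89115547]
```

Run:
```python
from h import *
o=ori(-90,0)
manip.move_pose(d2w(-.0225,.235,.34),o)
manip.servo_line(d2w(-.0225,.225,.062),o,vel=.2)
print(manip.current_clock(),w2d(manip.current_tool_pos()),manip.current_force())
n=d2w(0,1,0)-d2w(0,0,0)
y=.205
manip.servo_line(d2w(-.0225,y,.062),o,vel=.1)
while y>.100:
    y-=.004 if y>.13 else .0015
    manip.servo_line(d2w(-.0225,y,.062),o,vel=.05); F=np.mean([manip.current_force()@n for _ in range(5)])
    p=manip.current_tool_pos(); print(round(y,4),w2d(p).round(4),F.round(1),np.round(manip.current_force(),1),round(manip.current_clock(),1))
    if F>14: break
```

```text
40.675 [-0.02265016  0.22618939] [-0.12874504  0.70598567  0.67402144]
0.201 [-0.0225  0.2012] 0.5 [0.5 0.5 0.2] 41.3
0.197 [-0.0225  0.1968] 1.0 [ 1.  -0.4  0.8] 41.5
0.193 [-0.0226  0.1931] 0.6 [0.6 0.6 1.3] 41.8
0.189 [-0.0226  0.1896] 1.5 [1.5 0.9 3.4] 42.0
0.185 [-0.0226  0.1853] 0.6 [0.5 0.7 5. ] 42.3
0.181 [-0.0226  0.1811] 2.4 [2.4 0.2 6.6] 42.5
0.177 [-0.0226  0.1769] 0.5 [0.5 0.8 6.9] 42.8
0.173 [-0.0226  0.1729] -0.2 [-0.1 -1.1  6.9] 43.0
0.169 [-0.0226  0.1689] 0.7 [0.6 1.1 7.9] 43.3
0.165 [-0.0226  0.1649] 1.4 [ 1.4 -0.3  7.3] 43.5
0.161 [-0.0226  0.1609] 0.2 [0.2 1.  6.9] 43.8
0.157 [-0.0225  0.1569] 1.3 [1.2 0.7 7. ] 44.0
0.153 [-0.0225  0.1529] 1.3 [ 1.3 -0.5  7.3] 44.3
0.149 [-0.0226  0.1489] 0.2 [0.2 0.2 8. ] 44.5
0.145 [-0.0226  0.1449] 1.2 [1.1 1.1 7.8] 44.8
0.141 [-0.0225  0.1409] 1.5 [1.4 1.1 8.1] 45.0
0.137 [-0.0225  0.1369] -0.0 [-0.  -0.1  7.5] 45.3
0.133 [-0.0225  0.1328] 1.2 [ 1.2 -0.1  8.2] 45.5
0.129 [-0.0225  0.1288] 0.6 [0.6 0.4 7.3] 45.8
0.1275 [-0.0225  0.1277] 0.7 [ 0.7 -0.2  6.7] 46.0
0.126 [-0.0225  0.1262] 1.7 [ 1.7 -0.4  6.6] 46.3
0.1245 [-0.0225  0.1248] 1.8 [1.7 0.6 6.7] 46.5
0.123 [-0.0225  0.1233] 2.2 [2.1 0.8 6.5] 46.8
0.1215 [-0.0225  0.1218] 2.5 [2.5 0.4 7.4] 47.0
0.12 [-0.0226  0.1203] 1.4 [1.3 1.1 6.8] 47.3
0.1185 [-0.0225  0.1188] 1.5 [1.5 0.6 6.9] 47.5
0.117 [-0.0225  0.1173] 3.2 [3.2 0.7 7.8] 47.8
0.1155 [-0.0225  0.1158] 1.5 [1.4 0.4 7.1] 48.0
0.114 [-0.0225  0.1143] 1.7 [ 1.8 -0.5  6.7] 48.3
0.1125 [-0.0225  0.1128] 1.8 [1.8 0.2 6.9] 48.5
0.111 [-0.0225  0.1113] 1.7 [1.7 1.  6.3] 48.8
0.1095 [-0.0226  0.1098] 2.0 [2.  0.3 6.8] 49.0
0.108 [-0.0225  0.1083] 1.8 [1.8 0.6 6.1] 49.3
0.1065 [-0.0225  0.1068] 2.2 [2.1 0.7 7.2] 49.5
0.105 [-0.0226  0.1053] 1.7 [1.6 1.  6.3] 49.8
0.1035 [-0.0226  0.1038] 1.7 [ 1.7 -0.3  7.5] 50.0
0.102 [-0.0225  0.1023] 1.6 [1.6 0.4 7.3] 50.3
0.1005 [-0.0225  0.1008] 2.1 [2.1 0.6 6.6] 50.5
0.099 [-0.0226  0.0993] 2.7 [2.7 0.4 6.1] 50.8
```

Run:
```python
from h import *
a=viewer.get_image("scene")[:,:,::-1]; cv2.imwrite("pics/s9.png",a)
c=cv2.resize(a[110:300,210:400],(600,600),interpolation=cv2.INTER_CUBIC)
cv2.imwrite("pics/s9c.png",cv2.convertScaleAbs(c,alpha=1.1))
print(manip.current_finger_gap(),manip.current_tool_pos(),manip.current_wrist_torque())
```

```text
0.000705726028016281 [ 0.61572373 -0.05869681  0.06278575] [ 0.1515562  -0.43282963 -0.01013076]
```

View pics/s9c.png

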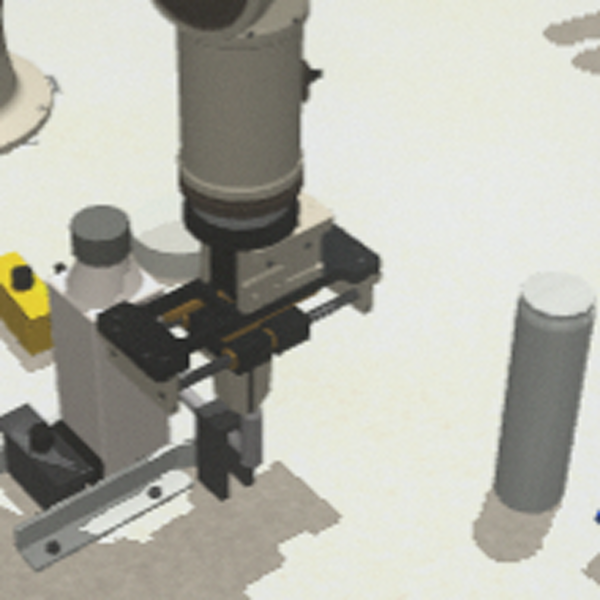

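The fingertips look to be riding on top of the knob: there is a steady 7 N upward, and they sit above it at about (245,405). The real tips seem to be about 20 mm short of the reported TCP. I'll lift, go outside the knob, come down lower and push it home.

Run:
```python
from h import *
o=ori(-90,0); n=d2w(0,1,0)-d2w(0,0,0); X=-.0225
manip.servo_line(d2w(X,.099,.13),o,vel=.2)
manip.servo_line(d2w(X,.165,.13),o,vel=.2)
manip.servo_line(d2w(X,.165,.085),o,vel=.15); print(manip.current_force())
manip.servo_line(d2w(X,.165,.042),o,vel=.15); print(manip.current_force(),manip.current_clock())
y=.165
while y>.095:
    y-=.004 if y>.135 else .002
    manip.servo_line(d2w(X,y,.042),o,vel=.06); f=manip.current_force()
    print(round(y,4),w2d(manip.current_tool_pos())[1].round(4),np.round(f,1),round(manip.current_clock(),1))
    if f@n>14 or abs(f[2])>9 or manip.current_clock()>60: break
cv2.imwrite("pics/s10.png",viewer.get_image("scene")[:,:,::-1])
```

```text
[0.18726049 0.27342913 0.01857641]
[-0.73057881  0.61061087  0.56579414] 52.6833
0.161 0.1615 [ 0.1 -0.4 -0.4] 52.9
0.157 0.1568 [-0.9  0.7 -0.2] 53.2
0.153 0.1527 [-0.8 -0.9  0.1] 53.4
0.149 0.1487 [-0.4 -0.3 -0.1] 53.7
0.145 0.1447 [ 0.4  0.2 -0.7] 53.9
0.141 0.1407 [0.3 0.6 0.9] 54.2
0.137 0.1367 [ 0.  -0.7  0. ] 54.4
0.133 0.1327 [-0.2  0.1 -0. ] 54.7
0.131 0.1309 [ 0.8 -0.3 -0.2] 54.9
0.129 0.1289 [ 0.  -0.6  0. ] 55.2
0.127 0.1269 [-0.9  0.   0.1] 55.4
0.125 0.1254 [ 1.8  0.5 -1.5] 55.7
0.123 0.1238 [ 4.  -0.7 -2.2] 55.9
0.121 0.1237 [ 9.5  0.7 -5.9] 56.2
0.119 0.1236 [13.4  0.3 -8.9] 56.4
0.117 0.1236 [ 17.8   0.6 -12.2] 56.7
```

Run:
```python
from h import *
o=ori(-90,0); X=-.0225
manip.servo_line(d2w(X,.16,.042),o,vel=.1)
manip.servo_line(d2w(X,.18,.36),o,vel=.3)
manip.servo_line(d2w(-.1,.25,.42),o,vel=.3)
print(manip.current_clock())
t=viewer.get_image("top")[:,:,::-1]; s=viewer.get_image("scene")[:,:,::-1]
cv2.imwrite("pics/t11.png",t); cv2.imwrite("pics/s11.png",s)
a=cv2.resize(t[120:260,250:390],(400,400),interpolation=cv2.INTER_CUBIC); b=cv2.resize(s[150:300,190:340],(400,400),interpolation=cv2.INTER_CUBIC)
cv2.imwrite("pics/m11.png",cv2.convertScaleAbs(np.hstack([a,b]),alpha=1.3))
```

```text
59.075
```

View pics/m11.png

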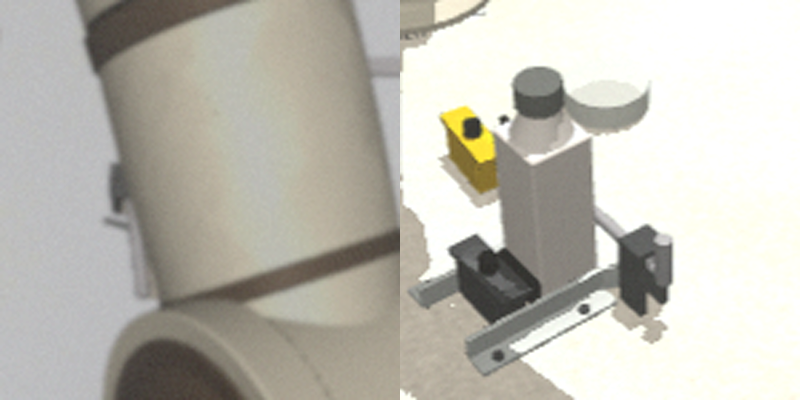

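The bottle stands upright against the end stop. The bolt bar crosses behind it and the knob is close against the keeper, with its top at (663,240). I'll check the knob's position in numbers and hand in.

Run:
```python
from h import *
s=viewer.get_calibration("scene")
k=w2d(plane(s,(190+263*.375,150+240*.375),.095)); print("knob",k,"travel ~",.178-k[1], "cap",w2d(plane(s,(190+138*.375,150+78*.375),.22)),manip.current_clock(),manip.current_force())
if k[1]<.115: manip.hand_in(); print("handed in")
```

```text
knob [-0.02291388  0.11082767] travel ~ 0.06717233092645805 cap [0.02054255 0.00237959] 59.175 [-0.30252015 -0.15237925 -0.44177485]
the job is handed in; nothing more can be done
handed in
```

I pushed the bottle into the bay until the buffer pad hit its hard stop, slid the bolt across behind it, and handed in at about 59 s. No verdict was reported, and one of my checks disagrees on how far the bolt travelled.

**Bottle and pad**
- Pushing low with the shut fingers first turned the bottle to about -19°, because the tips taper to a narrow point. I squared it by pushing off-centre.
- I felt the pad over about 14.5 mm of travel, then a firm stop at about 13.6 N. That was the highest force I read on the bottle, between moves.
- The wrist camera then put the bottle's axis at x = 27 mm, y = 0 mm in the bay, with yaw 0.1°. The scene camera, after the bolt was shut, put the cap at x = 21 mm, y = 2 mm. Both are within limits, and it looked upright.

**Bolt**
- On the first push the fingertips rode over the knob, with about 7 N upward on the tool. I lifted off, came down lower and pushed again until it stopped hard at about 18 N.
- The stop by feel fits full travel of 75 mm. The pixel estimate of the knob gives only about 67 mm, which is below the 71 mm needed. That estimate is only good to several millimetres. The last picture shows the knob near the keeper and the bar behind the bottle, so I relied on the hard stop.

**Not confirmed**
- The tips seemed to be about 20 mm short of the reported TCP, so the bottle may have been pushed at about 40 mm above the bench, not the intended 25 mm. It stayed upright throughout.
- I never planned to touch the other things on the bench, and the pictures I viewed showed none displaced. I did not measure them individually at the end.

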